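# Hold the magnifier over a handle blank

### The arm

A 6-joint arm with a two-finger parallel gripper is mounted at the origin on the work surface. World frame = base frame: x ahead of the robot, y to its left, z up, the work surface at z = 0. Lengths are in m, angles in rad, forces in N, time in s.
With the tool pointing down it reaches from about 0.425 to 0.95 m from the base axis. Payload 3.5 kg.
Tool frame: the origin (TCP) lies at the very end of the fingers, on their centre line; the grasp point (between the pads) lies 19 mm behind it; z points along the fingers, y is the line along which they close (so a half turn about z gives the same grasp; the last joint's range is limited). The gripper opens to 85 mm and grips with 20 to 120 N. Pads are 22 mm wide; open, the fingers measure 114 mm over their backs; the gripper's body (76 mm by 85 mm) begins 54 mm behind the grasp point. The pads swing forward as they close: fully open they stand 13 mm farther back than shut.
Start: joints at [-1.331, 0.286, 1.577, -0, 1.279, -0.15], TCP at [0.257, -0.624, 0.231] pointing down, gripper open.
Joint ranges: [-2.77, 2.77], [-0.9, 2.22], [0.21, 2.48], [-1.53, 4.67], [0.24, 2.81], [-2.84, 2.84]. Speed limits (rad/s): [2.79, 2.79, 3.14, 3.14, 3.14, 3.14].

### API

Orientations are given as a unit quaternion [x, y, z, w].
In Python, from plant import ctrl gives the robot as it stands.
- The arm moves only by the shell command python3 inch.py 'ROWS' [FORCE]. ROWS is a JSON list of rows, 1 to 10 of them, each of 7 numbers: dx, dy, dz in m, then a rotation vector rx, ry, rz in rad, then the opening from 0.0 (shut) to 1.0 (fully open); each row is the pose to reach, as a shift and turn from the pose commanded when the command began, along the tool's axes at that moment; what a row does not reach only later rows make up. A row lasts 1/8 s, in which the tool goes at most 0.0625 m and 0.188 rad, less where a joint would pass 70% of its speed; a pose out of reach is approached as far as the arm can. The fingers move at their own pace and stop on an object; FORCE is the grip in N (left out, the last holds). Time passes only in rows, so rows that do not move let the fingers close. It prints the time, the measured TCP pose, the force, the opening and the grip force at its end.
- ctrl.get_state(): the state, without advancing time (a new reading comes with each control period).
- ctrl.read_camera(name): name is "side" or "top" or "wrist"; returns a dict with "pixels" (384x512x3 uint8, red, green, blue), "camera_matrix" (3x3 intrinsics, pixels), "xyz" and "orientation" of the camera in the world. Camera axes: x right, y down, z forward; pixel columns grow to the right and rows downward; lengths in m; the calibration is good to about 2 mm. A picture is of the moment at which its call begins. There is no depth.
- ctrl.sign_off(): hands the job in; it is judged then, once.
The state is a dict: "time": time; "qpos": joint angles; "dq": joint speeds; "joint_efforts": joint torques, N m; "eef_pos": TCP position; "tcp_rot": TCP orientation; "contact_force": force on the tool from outside, world axes, zero at the start; "wrist_torque": the same for the moment, N m; "opening": opening from 0.0 (shut) to 1.0 (fully open); "finger_force": force on a finger pad.
Only numpy, scipy, OpenCV 4.12 (cv2) and the standard library are available. Lean on these libraries where they do the work, as an engineer would, in place of code of your own. Each camera call takes 0.05 s, during which the arm holds its last target. There are 200 camera calls.

### The job

Lay the brush-handle blank with the round knob end into both forked rests of the carving jig, flat, centred over them, with its knob end pointing towards the magnifier, and let go of it. Then grip the wooden pull block of the spring-return magnifier slide, pull the slide out until its dark steel pointer finger is level with the brass index, and finish while still holding it there. Leave the other things on the bench where they are.

Things in the scene. Friction and masses are not known exactly. Their poses are not given: they have to be found in the camera images.
- jig: Fixed carving jig on a plywood board 15 thick, 340 x 250. Origin: on the table plane; board spans x -170..170, y -145..105; its -x end faces the robot. Two wooden forked rests on its +y side (see rests); on its -y side a steel rail along x at y = -60 carries the magnifier slide.
- rests (a point): Midpoint between the saddles of the two forked rests, 50 above the table, at jig x = -60, y = 60; axes as the jig. Each rest is 10 thick in x, they stand at x = -38 and +38 from here; horns 12 high leave a notch 36 wide in y. Seated, the blank has its origin here, its x along jig x.
- carriage (a joint): Magnifier slide: metres pulled out along jig -x. 0 = home (a spring draws it back), stop at 0.13. Pull 3.6 N at home plus 60 N/m: 6 to 10 N at the mark. Carries an aluminium carriage (top 40 above the table), the wooden pull block and, on a post, a white ring magnifier 96 across, 95 to 105 above the table, at jig x = 75, y = 60 when home; it passes over the seated blank.
- pull_top (a point): Top centre of the upright wooden pull block on the slide: 14 thick along jig x, 36 wide along jig y, from 40 to 88 above the table (this point 88). At jig x = -30, y = -60 when home. Axes as the jig. Pinch from above on its broad faces (fingers closing along jig x).
- pointer (a point): Tip of the dark steel pointer finger (6 wide, 6 thick) sticking out from the slide's side to -y. Moves with the slide; jig x = 50 when home. Axes as the jig.
- mark (a point): Edge of the ridge (6 wide) on top of the brass index block fixed on the white ruler strip along the jig's -y edge; 36 above the table; 48 to 98 mm out (jig -x) from the home pointer. The pointer stops beside it when their jig x are equal. Axes as the jig.
- blank: Brush-handle blank of pale wood, lying flat: 161 long (x -80 to 81), 18 thick; straight grip 24 wide, rounded tail at -x, round knob 32 across centred at x = 65. Origin: centre of underside; x along it to the knob, z up. About 60 g.
- knob_end (a point): Top centre of the round knob end of the blank: 65 along the blank's x from its origin, 18 up.
- batten: Plain straight wooden batten with square ends, 160 x 24 x 18, same wood as the blank; not the workpiece. Origin: centre of underside, long axis x. Leave alone.
- hairbrush: Finished wooden hairbrush lying bristles down, about 210 x 55 x 42 high. Leave alone.
- jar: Amber glass jar with a steel cap, 52 diameter, 70 high. Leave alone.
- sanding_block: Cork sanding block, 70 x 45 x 30. Leave alone.
- screwdriver: Small screwdriver, 150 long, lying flat. Leave alone.
- cup: White mug, 72 diameter, 85 high. Leave alone.
- hammer: Small hammer, 220 long, lying flat. Leave alone.

How it is judged:
By the outcome, as a careful person would: the job done as asked, in the order asked, and still so for the second after the job is handed in, while the arm keeps its last pose, push and grip.
It also fails if it takes over 54 s, if anything falls off the work surface, if the arm or the gripper's body presses on something with over 40 N, if the wrist force passes 120 N, or if a joint passes its speed limit or range.

## Working session

There is one attempt and no reset: what is moved stays moved. The work goes in short steps, Python scripts to look and compute and a shell command to move; the robot and the scene stay as the last step left them, time stands still between calls to the robot, and variables do not carry over. Pictures are saved under pics/ and viewed, at most 10 in all, crops included, and the job is handed in when it is done.

```bash
ls; mkdir -p pics
python3 - <<'E'
from plant import ctrl
import cv2,numpy as np
for n in("top","side"):
    r=ctrl.read_camera(n); cv2.imwrite(f"pics/{n}0.png",r["pixels"][...,::-1]); np.savez(f"pics/{n}0.npz",**r)
    print(n,r["camera_matrix"].round(1).tolist(),np.round(r["xyz"],3),np.round(r["orientation"],3))
print(ctrl.get_state())
E
```

```text
inch.py
pics
plant.py
top [[411.4, 0.0, 261.3], [0.0, 411.4, 195.4], [0.0, 0.0, 1.0]] [ 0.286 -0.025  1.3  ] [ 0.708 -0.7    0.067 -0.068]
side [[376.0, 0.0, 257.1], [0.0, 376.0, 192.7], [0.0, 0.0, 1.0]] [-0.031  0.857  0.977] [-0.259  0.875 -0.393  0.112]
{'time': 0.1, 'qpos': array([-1.33098866e+00,  2.87117995e-01,  1.57801881e+00,  2.94821519e-05,
        1.27857728e+00, -1.49981327e-01]), 'dq': array([-7.63784721e-04, -2.20217620e-03, -1.09213694e-03,  1.63356685e-06,
       -1.60833266e-03,  2.68943801e-04]), 'joint_efforts': array([ 1.05888561e-03, -4.07295156e+01, -2.93697095e+01, -1.38229316e-04,
        3.42084350e-03, -6.60749961e-06]), 'eef_pos': array([ 0.25640132, -0.62377752,  0.23006459]), 'tcp_rot': array([ 9.81068381e-01,  1.93658739e-01, -3.35267514e-05, -1.06028136e-03]), 'contact_force': array([-0.43950943,  0.00594929,  0.03694803]), 'wrist_torque': array([-0.01657611,  0.03909351, -0.04931327]), 'finger_force': 0.0, 'opening': 1.0016729037943128}
```
View pics/top0.png

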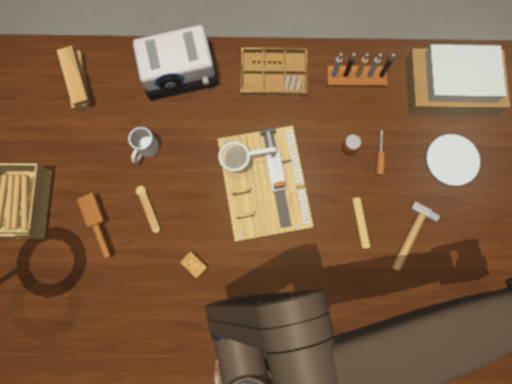

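View pics/side0.png

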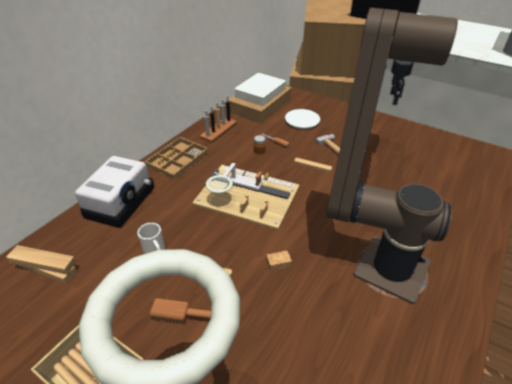

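The top view shows the blank at (148,209) with its knob at (141,189). The jig board has corners near (218,137), (295,127), (312,229) and (234,240), and the magnifier is at (235,156). The batten is at (361,222). In the side view the lamp ring hides most of the blank, near (228,272). Next I'll take measurements and a zoomed crop.

Create h.py:
```python
import numpy as np,cv2
from scipy.spatial.transform import Rotation as R
from plant import ctrl
def cam(n,save=None):
    r=ctrl.read_camera(n)
    if save: cv2.imwrite(f"pics/{save}.png",r["pixels"][...,::-1]); np.savez(f"pics/{save}.npz",**r)
    return r
def load(s): return dict(np.load(f"pics/{s}.npz"))
def ray(r,p):
    p=np.atleast_2d(p).astype(float); d=np.c_[p,np.ones(len(p))]@np.linalg.inv(r["camera_matrix"]).T
    return np.array(r["xyz"]),R.from_quat(r["orientation"]).apply(d)
def onz(r,p,z):
    o,d=ray(r,p); return o+d*((z-o[2])/d[:,2])[:,None]
def proj(r,X):
    c=R.from_quat(r["orientation"]).inv().apply(np.atleast_2d(X)-r["xyz"]); q=c@r["camera_matrix"].T
    return q[:,:2]/q[:,2:]
def tri(obs): # list of (cam,pixel): least-squares ray meeting, and miss distance
    A=np.zeros((3,3));b=np.zeros(3);L=[]
    for r,p in obs:
        o,d=ray(r,p);d=d[0]/np.linalg.norm(d[0]);P=np.eye(3)-np.outer(d,d);A+=P;b+=P@o;L.append((o,P))
    x=np.linalg.solve(A,b); return x,max(np.linalg.norm(P@(x-o)) for o,P in L)
def totool(v): # world vector -> tool axes now
    return R.from_quat(ctrl.get_state()["tcp_rot"]).inv().apply(v)
```

Run:
```python
from h import *
r=load("top0");im=r["pixels"]
hsv=cv2.cvtColor(im,cv2.COLOR_RGB2HSV)
for p in[(148,209),(361,222),(150,240),(230,200)]: print(p,hsv[p[1],p[0]])
m=cv2.inRange(hsv,(8,60,140),(30,200,255))
n,l,s,c=cv2.connectedComponentsWithStats(m)
for i in range(1,n):
    if s[i,4]>100:
        pts=np.c_[np.nonzero(l==i)][:,::-1]; print(s[i],onz(r,c[i],.018)[0].round(3),[x for x in cv2.minAreaRect(pts.astype(np.float32))])
for q in[(218,137),(295,127),(312,229),(234,240)]: print(q,onz(r,q,.015)[0].round(3))
a=cv2.resize(im[120:245,110:190],None,fx=3.2,fy=3.2,interpolation=3);b=cv2.resize(im[120:245,210:320],None,fx=4.6,fy=4.6,interpolation=3)
o=np.zeros((580,770,3),np.uint8);o[:a.shape[0],:a.shape[1]]=a;o[:b.shape[0],260:260+b.shape[1]]=b
cv2.imwrite("pics/c1.png",o[...,::-1])
```

```text
(148, 209) [ 18 114 208]
(361, 222) [ 20  99 219]
(150, 240) [ 13 163 127]
(230, 200) [ 20  96 220]
[ 56  45  31  63 980] [0.938 0.623 0.018] [(71.6478271484375, 76.07997131347656), (61.085914611816406, 17.97426986694336), 75.69972229003906]
[ 240   47   68   46 2510] [ 0.961 -0.055  0.018] [(273.5, 69.5), (45.0, 67.0), 90.0]
[ 412   48   99   59 1455] [ 0.915 -0.635  0.018] [(461.0, 76.99999237060547), (97.99998474121094, 57.99999237060547), -0.0]
[327  65  61  20 875] [ 0.946 -0.335  0.018] [(357.0, 74.5), (19.0, 60.0), 90.0]
[ 220  125   94  117 5200] [ 0.534 -0.03   0.018] [(264.0444030761719, 182.6399383544922), (105.93952941894531, 81.94017028808594), 79.50852966308594]
[216 131  50  20 556] [0.717 0.034 0.018] [(240.67974853515625, 142.1980438232422), (18.196430206298828, 47.86452102661133), 81.46923065185547]
[377 150   8  25 170] [ 0.647 -0.405  0.018] [(380.5, 162.0), (24.0, 7.0), 90.0]
[   0  163   38   74 2091] [0.509 0.755 0.018] [(18.5, 199.5), (73.0, 37.0), 90.0]
[135 185  25  49 454] [0.488 0.338 0.018] [(146.7780303955078, 208.89755249023438), (50.91746139526367, 11.
[... 463 characters left out ...]
7]
[180 251  27  27 394] [0.315 0.186 0.018] [(192.75001525878906, 264.2500305175781), (24.041629791259766, 16.26345443725586), 45.0]
[286 302  11  21 120] [ 0.178 -0.116  0.018] [(291.15386962890625, 311.76922607421875), (20.003843307495117, 6.667948246002197), 78.69007110595703]
[292 326  10  21 113] [ 0.109 -0.132  0.018] [(296.5294494628906, 335.6176452636719), (20.372989654541016, 6.063390731811523), 75.96376037597656]
[234 342   9  32 107] [0.049 0.041 0.018] [(238.36538696289062, 357.3269348144531), (31.77081298828125, 4.118439197540283), 78.69007110595703]
(218, 137) [0.727 0.122 0.015]
(295, 127) [ 0.764 -0.13   0.015]
(312, 229) [ 0.429 -0.182  0.015]
(234, 240) [0.391 0.061 0.015]
```

View pics/c1.png

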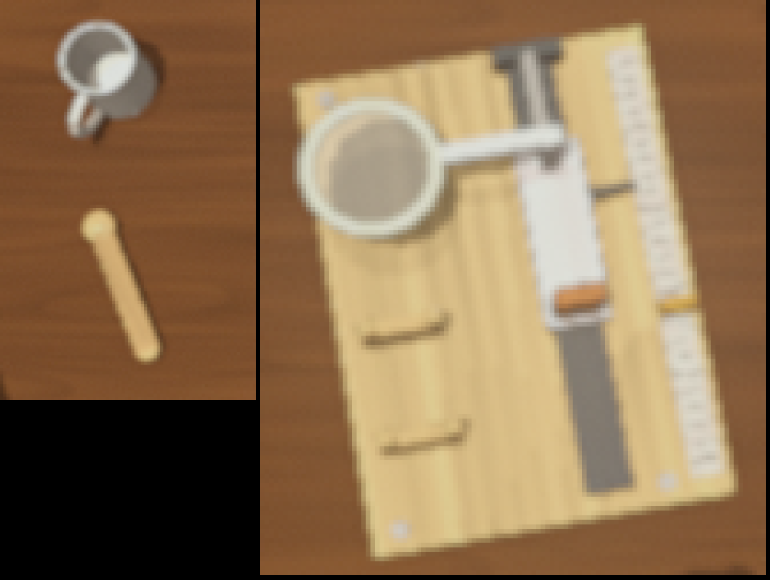

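The crop (scale 4.6, offset 210,120) shows the blank with its knob at the upper left. The rests' saddles are near crop (405,330) and (425,440), the pull block at (580,298), the pointer tip at (632,186), and the brass index at (678,304). The jig yaw is about 9.5°. I'll move over the jig for a wrist look.

```bash
python3 inch.py '[[0.05,-0.043,-0.01,0,0,0,1],[0.1,-0.086,-0.02,0,0,0,1],[0.15,-0.129,-0.03,0,0,0,1],[0.2,-0.172,-0.04,0,0,0,1],[0.245,-0.21,-0.05,0,0,0,1],[0.29,-0.25,-0.06,0,0,0,1],[0.335,-0.29,-0.07,0,0,0,1],[0.38,-0.33,-0.08,0,0,0,1],[0.425,-0.37,-0.09,0,0,0,1],[0.47,-0.41,-0.1,0,0,0,1]]' && python3 inch.py '[[0,0,0,0,0,0.1,1],[0,0,0,0,0,0.2,1]]'
python3 - <<'E'
from h import *
r=cam("wrist","w1"); print(r["camera_matrix"].round(1).tolist(),r["xyz"],r["orientation"])
s=ctrl.get_state(); print(s["eef_pos"],R.from_quat(s["tcp_rot"]).as_matrix().round(3).tolist())
E
```

```text
time: 1.35
eef_pos: [0.5329, -0.0704, 0.3302]
tcp_rot: [0.981, 0.194, -0.0, -0.0]
contact_force: [0.4, -0.6, -0.1]
opening: 0.999
finger_force: 0.0
time: 1.6
eef_pos: [0.5326, -0.0711, 0.3297]
tcp_rot: [0.996, 0.094, -0.0, -0.0]
contact_force: [-0.4, 0.2, -0.7]
opening: 1.003
finger_force: 0.0
[[293.4, 0.0, 252.5], [0.0, 293.4, 185.8], [0.0, 0.0, 1.0]] [ 0.60739359 -0.0576306   0.4708609 ] [ 0.76241851 -0.62933958 -0.09568836  0.11616129]
[ 0.53249916 -0.07156553  0.32960365] [[0.983, 0.185, -0.001], [0.185, -0.983, 0.0], [-0.001, -0.001, -1.0]]
```

View pics/w1.png

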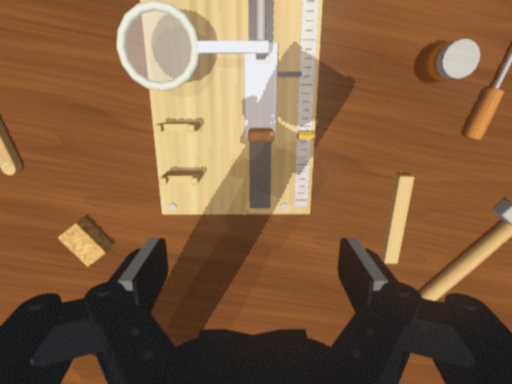

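The wrist view shows the jig sharply: saddles at (180,126) and (182,178), pull block at (261,134), pointer tip at (300,74), brass index at (307,135), and part of the blank at (8,150). I'll shift left for stereo, then on to the blank.

```bash
python3 inch.py '[[-0.015,-0.05,0,0,0,0,1],[-0.03,-0.1,0,0,0,0,1],[-0.05,-0.15,0,0,0,0,1],[-0.05,-0.15,0,0,0,0,1]]'; python3 -c "
from h import *
cam('wrist','w2')"
python3 inch.py '[[0.01,-0.06,0,0,0,-0.05,1],[0.02,-0.11,0,0,0,-0.1,1],[0.02,-0.17,0.02,0,0,-0.16,1],[0.02,-0.22,0.04,0,0,-0.16,1],[0.02,-0.22,0.05,0,0,-0.16,1],[0.02,-0.22,0.05,0,0,-0.16,1]]'; python3 -c "
from h import *
cam('wrist','w3')
a,b=load('w2')['pixels'],load('w3')['pixels']
o=np.zeros((600,800,3),np.uint8)
o[:300,:400]=cv2.resize(a,(400,300),interpolation=3);o[300:,:400]=cv2.resize(b,(400,300),interpolation=3)
cv2.imwrite('pics/c2.png',o[:,:400,::-1])"
```

```text
time: 2.15
eef_pos: [0.4536, 0.0676, 0.3302]
tcp_rot: [0.995, 0.097, 0.0, -0.0]
contact_force: [-0.6, -1.1, 0.5]
opening: 0.999
finger_force: 0.0
time: 2.95
eef_pos: [0.4336, 0.2843, 0.2788]
tcp_rot: [0.985, 0.174, -0.001, 0.001]
contact_force: [0.3, -0.8, -0.2]
opening: 0.999
finger_force: 0.0
```

View pics/c2.png

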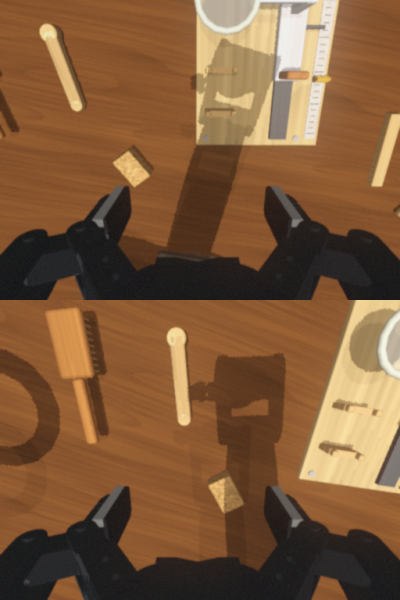

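The panels (scale 0.78) show w2 with the blank's knob at (47,32) and tail at (78,106), and w3 with the knob at (176,337) and tail at (184,421). Both views see the blank and the rests, so I can triangulate.

Run:
```python
from h import *
K={}
for n,seed in(("w2",(82,92)),("w3",(230,90)),("top0",(148,209))):
    r=load(n);im=r["pixels"];hsv=cv2.cvtColor(im,cv2.COLOR_RGB2HSV)
    m=cv2.inRange(hsv,(8,50,135),(32,185,255));_,l,s,c=cv2.connectedComponentsWithStats(m)
    i=l[seed[1],seed[0]]; 
    if i==0: print(n,"seed miss",hsv[seed[1],seed[0]]);continue
    mm=(l==i).astype(np.uint8);big=cv2.resize(mm*255,None,fx=4,fy=4,interpolation=1);big=(big>127).astype(np.uint8)
    dt=cv2.distanceTransform(big,cv2.DIST_L2,5);y,x=np.unravel_index(dt.argmax(),dt.shape);kn=np.array([(x-1.5)/4,(y-1.5)/4])
    rect=cv2.minAreaRect(np.c_[np.nonzero(mm)][:,::-1].astype(np.float32))
    pts=np.c_[np.nonzero(mm)][:,::-1]; tail=pts[np.argsort(-np.linalg.norm(pts-kn,axis=1))[:6]].mean(0)
    print(n,s[i],"knob",kn,"r",dt.max()/4,"tail",tail); K[n]=(r,kn,tail)
    a,b=onz(r,kn,.017)[0],onz(r,tail,.012)[0]; print(a.round(4),b.round(4),"len",np.linalg.norm((a-b)[:2]),"yaw",np.arctan2(*(a-b)[1::-1]))
print("tri knob",tri([(K[n][0],K[n][1]) for n in("w2","w3")]),tri([(K[n][0],K[n][2]) for n in("w2","w3")]))
a=cv2.resize(load("w1")["pixels"][0:225,140:335],None,fx=2,fy=2,interpolation=3);b=cv2.resize(load("w2")["pixels"][0:195,240:440],None,fx=2,fy=2,interpolation=3)
o=np.zeros((450,800,3),np.uint8);o[:,:390]=a;o[:390,400:]=b;cv2.imwrite("pics/c3.png",o[...,::-1])
```

```text
w2 [    0     0   512   273 91494] knob [300.875  90.625] r 48.738373 tail [  4.16666667 161.16666667]
[0.5477 0.0125 0.017 ] [0.3511 0.4506 0.012 ] len 0.4801062498011558 yaw -1.1489811443172806
w3 [     0      0    512    345 112278] knob [438.875 171.875] r 60.37326 tail [0.33333333 1.16666667]
[0.4971 0.0243 0.017 ] [0.5009 0.6337 0.012 ] len 0.6094130943766166 yaw -1.5770170015189728
top0 [135 185  25  49 469] knob [140.125 190.125] r 5.5 tail [156.33333333 232.16666667]
[0.5459 0.3641 0.017 ] [0.4131 0.3056 0.012 ] len 0.14512062495917588 yaw 0.4147564627619746
tri knob (array([0.52242902, 0.01441528, 0.00866172]), np.float64(0.025754940840702803)) (array([0.50483633, 0.18994121, 0.45303645]), np.float64(0.07308116452121272))
```

View pics/c3.png

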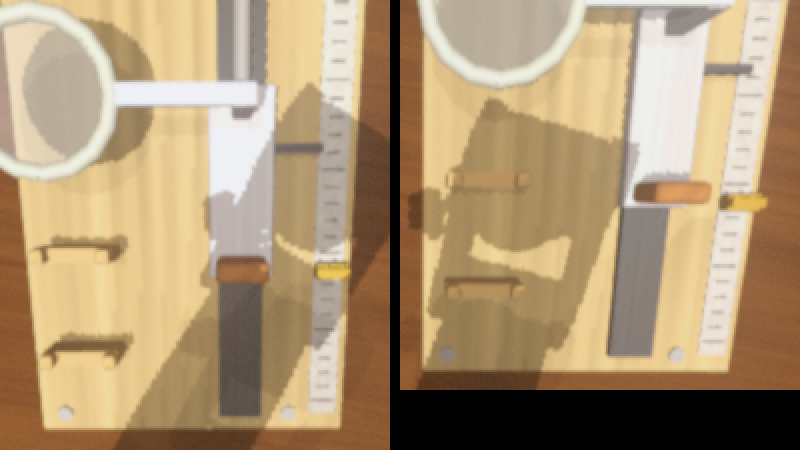

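Crop c3 (scale 2) shows the horn pairs: in w1, far (40..105,254) and near (50..110,361); in w2, far (455..522,181) and near (453..517,290). The board's near corners are at w1 (45,429)/(340,427) and w2 (422,371)/(728,372). The masks merged with the bench, so I'll use Otsu in a region around the blank.

```bash
cat > blank.py <<'E'
from h import *
def blank(r,x0,y0,x1,y1,thr=None):
    g=cv2.cvtColor(r["pixels"],cv2.COLOR_RGB2HSV)[y0:y1,x0:x1,2]; g=cv2.resize(cv2.cvtColor(r["pixels"],cv2.COLOR_RGB2LAB)[y0:y1,x0:x1,0],None,fx=4,fy=4,interpolation=cv2.INTER_CUBIC)
    _,m=cv2.threshold(g,0,255,cv2.THRESH_OTSU)
    _,l,s,_=cv2.connectedComponentsWithStats(m);i=1+s[1:,4].argmax();mm=(l==i).astype(np.uint8)
    f=lambda p:(np.asarray(p)-1.5)/4+[x0,y0]
    dt=cv2.distanceTransform(mm,cv2.DIST_L2,5);y,x=np.unravel_index(dt.argmax(),dt.shape);kn=np.array([x,y])
    pts=np.c_[np.nonzero(mm)][:,::-1]; d=np.linalg.norm(pts-kn,axis=1); tail=pts[d>d.max()-3].mean(0)
    print(s[i]/4,"r",dt.max()/4); return f(kn),f(tail)
E
python3 - <<'E'
from blank import *
K={}
for n,b in(("w2",(40,15,115,150)),("w3",(205,25,250,175)),("top0",(125,175,170,245))):
    r=load(n);k,t=blank(r,*b);K[n]=(r,k,t);a,c=onz(r,k,.017)[0],onz(r,t,.012)[0]
    print(n,k,t,a.round(4),c.round(4),"len",np.linalg.norm((a-c)[:2]).round(4),"yaw",np.arctan2(*(a-c)[1::-1]).round(4))
for j in(1,2):print("tri",[tri([(K[n][0],K[n][j]) for n in q]) for q in(("w2","w3"),("w2","w3","top0"))])
w1,w2=load("w1"),load("w2")
A=lambda x,y:(140+x/2-.25,y/2-.25)
B=lambda x,y:(240+(x-400)/2-.25,y/2-.25)
P={}
for nm,a,b in(("far",(73,254),(488.5,181)),("near",(80,361),(485,290)),("fL",(40,254),(455,181)),("fR",(105,254),(522,181)),("cL",(45,429),(422,371)),("cR",(340,427),(728,372)),("ptr",(322,149),(751,69)),("mark",(333,271),(745,203))):
    P[nm],e=tri([(w1,A(*a)),(w2,B(*b))]);print(nm,P[nm].round(4),round(e,4))
for n in("w1","w2"):
    f=A if n=="w1" else B;i=0 if n=="w1" else 1;r=load(n)
    far=onz(r,f(*((73,254),(488.5,181))[i]),.062)[0];near=onz(r,f(*((80,361),(485,290))[i]),.062)[0]
    cl=onz(r,f(*((45,429),(422,371))[i]),.015)[0];cr=onz(r,f(*((340,427),(728,372))[i]),.015)[0]
    print(n,"rests mid",((far+near)/2).round(4),"yaw",np.arctan2(*(far-near)[1::-1]).round(4),"corners",cl.round(4),cr.round(4),"yaw",(np.arctan2(*(cl-cr)[1::-1])-np.pi/2).round(4))
E
```

```text
[  10.5    15.25   55.    112.5  7297.25] r 10.386048
w2 [61.125 41.875] [100.54807692 141.41346154] [0.5451 0.3593 0.017 ] [0.4131 0.301  0.012 ] len 0.1443 yaw 0.4159
[8.2500e+00 9.7500e+00 3.0750e+01 1.2625e+02 8.8250e+03] r 12.233723
w3 [225.125  47.875] [236.19962687 159.96455224] [0.5452 0.3602 0.017 ] [0.4134 0.3    0.012 ] len 0.1449 yaw 0.4286
[  10.5    10.5    24.25   47.5  1611.25] r 5.244574
top0 [140.375 190.375] [156.46010638 231.75265957] [0.5451 0.3633 0.017 ] [0.4144 0.3053 0.012 ] len 0.143 yaw 0.4173
tri [(array([0.54526521, 0.36040344, 0.0152159 ]), np.float64(0.00010146962024651481)), (array([0.54536029, 0.36172939, 0.01476071]), np.float64(0.002108259574346675))]
tri [(array([0.41374122, 0.30001971, 0.01401139]), np.float64(0.00013189767581277888)), (array([0.41399357, 0.30132594, 0.01545109]), np.float64(0.002997313347764921))]
far [0.5429 0.0402 0.0465] 0.0007
near [0.4684 0.0256 0.0528] 0.001
fL [0.5385 0.063  0.0475] 0.0008
fR [0.5474 0.0177 0.0473] 0.0006
cL [0.3874 0.0561 0.0088] 0.0003
cR [ 0.4373 -0.1891  0.0125] 0.0005
ptr [ 0.6468 -0.1186  0.0337] 0.0004
mark [ 0.5649 -0.1484  0.027 ] 0.0002
w1 rests mid [0.5082 0.0302 0.062 ] yaw 0.1798 corners [0.3901 0.0545 0.015 ] [ 0.4387 -0.1881  0.015 ] yaw 0.1979
w2 rests mid [0.5062 0.0344 0.062 ] yaw 0.1948 corners [0.3895 0.0566 0.015 ] [ 0.4374 -0.188   0.015 ] yaw 0.1932
```

The blank is at (0.486, 0.333) with yaw 0.425, measured height about 15–18 mm. The rests are at about (0.5065, 0.0335) with yaw 0.193. Going down over the blank.

```bash
python3 inch.py '[[0.03,-0.012,0.04,0,0,-0.035,0.8],[0.066,-0.028,0.08,0,0,-0.075,0.6],[0.066,-0.028,0.13,0,0,-0.075,0.6],[0.066,-0.028,0.18,0,0,-0.075,0.6],[0.066,-0.028,0.22,0,0,-0.075,0.6],[0.066,-0.028,0.24,0,0,-0.075,0.6],[0.066,-0.028,0.24,0,0,-0.075,0.6]]'
python3 - <<'E'
from h import *
s=ctrl.get_state();t=R.from_quat(s["tcp_rot"]);print(s["eef_pos"],"yaw",t.as_euler("zyx")[0])
print(totool(np.array([.486,.3332,.003])-s["eef_pos"]).round(4))
E
```

```text
time: 3.88
eef_pos: [0.4861, 0.3331, 0.0397]
tcp_rot: [0.978, 0.21, -0.001, 0.0]
contact_force: [-0.4, -0.3, 1.0]
opening: 0.599
finger_force: 0.0
[0.48605613 0.33308375 0.03971448] yaw -0.4232093097555094
[ 0.0001 -0.0001  0.0367]
```

```bash
python3 inch.py '[[0,0,0.02,0,0,0,0.6],[0,0,0.034,0,0,0,0.6],[0,0,0.036,0,0,0,0.6],[0,0,0.036,0,0,0,0.0],[0,0,0.036,0,0,0,0.0],[0,0,0.036,0,0,0,0.0],[0,0,0.036,0,0,0,0.0]]' 50 && python3 inch.py '[[0,0,0,0,0,0,0],[0,0,-0.04,0,0,0,0],[0,0,-0.1,0,0,0,0],[0,0,-0.1,0,0,0,0]]'; python3 -c "
from h import *
cam('wrist','w4')"
```

```text
time: 4.75
eef_pos: [0.4862, 0.3345, 0.0049]
tcp_rot: [0.978, 0.211, 0.001, -0.0]
contact_force: [0.8, 0.2, 2.1]
opening: 0.264
finger_force: 52.1
time: 5.25
eef_pos: [0.4893, 0.3358, 0.1101]
tcp_rot: [0.978, 0.211, 0.006, -0.001]
contact_force: [1.0, 0.4, -0.6]
opening: 0.263
finger_force: 51.8
```

View pics/w4.png

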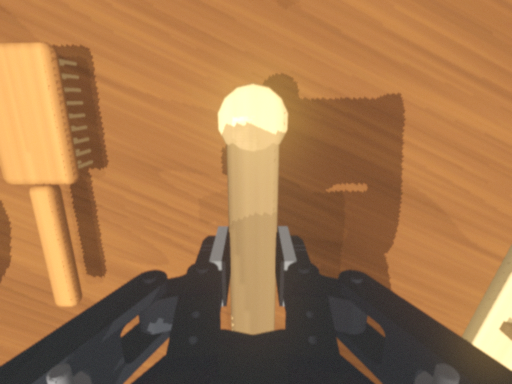

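The picture shows the blank squarely in the fingers, with the knob at (253,118). Carrying it over the rests, then re-measuring.

```bash
python3 inch.py '[[-0.01,0.03,-0.01,0,0,0.03,0],[-0.03,0.08,-0.03,0,0,0.07,0],[-0.05,0.13,-0.05,0,0,0.12,0],[-0.07,0.18,-0.05,0,0,0.16,0],[-0.09,0.23,-0.05,0,0,0.2,0],[-0.105,0.265,-0.05,0,0,0.232,0],[-0.109,0.282,-0.05,0,0,0.232,0],[-0.109,0.282,-0.05,0,0,0.232,0],[-0.109,0.282,-0.05,0,0,0.232,0]]'
python3 - <<'E'
from h import *
s=ctrl.get_state();Rt=R.from_quat(s["tcp_rot"]);print(s["eef_pos"].round(4),Rt.as_matrix().round(4).tolist())
r=cam("wrist","w5");t=cam("top","t5")
a=r["pixels"];b=cv2.resize(t["pixels"][120:245,205:325],None,fx=2.4,fy=2.4,interpolation=3)
o=np.zeros((384,800,3),np.uint8);o[:,:512]=a;o[:300,512:]=b
cv2.imwrite("pics/c5.png",o[...,::-1])
E
```

```text
time: 6.42
eef_pos: [0.5023, 0.0334, 0.1535]
tcp_rot: [0.995, 0.097, -0.001, -0.0]
contact_force: [-0.7, 0.5, -0.8]
opening: 0.265
finger_force: 51.8
[0.5023 0.0334 0.1535] [[0.9813, 0.1927, -0.0014], [0.1927, -0.9813, 0.0007], [-0.0012, -0.001, -1.0]]
```

View pics/c5.png

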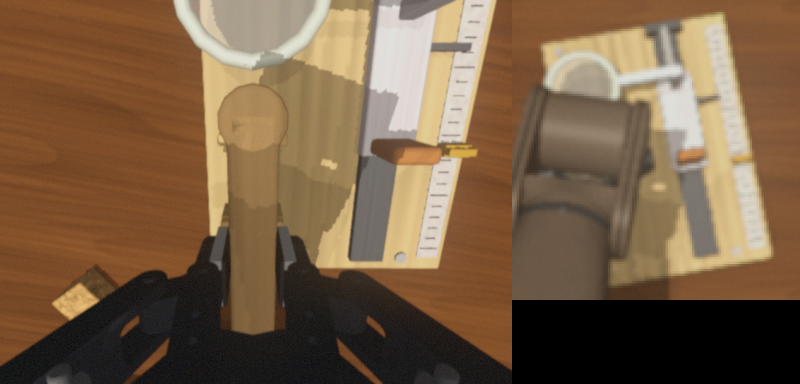

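The far rest's horns show at (220,140) and (284,140), symmetric about the blank's centre line (253), and the knob is at (253,118). The board's left edge runs (204,80)–(210,265) and its near edge is at row 267. I'll compute the residual shift.

Run:
```python
from h import *
r=load("w5");T=np.array([.5023,.0334,.1535]);yaw=np.arctan2(.1927,.9813);x=np.array([np.cos(yaw),np.sin(yaw),0]);y=np.array([-x[1],x[0],0])
def J(p,z,n=""):
    w=onz(r,p,z)[0];print(n,w.round(4),"rel TCP along x,y:",((w-T)@x).round(4),((w-T)@y).round(4))
k4=load("w4")
J((253,118),T[2]-.005+.017,"knob centre")
J((204,80),.015,"Ledge");J((210,265),.015,"Ledge")
J((320,268),.015,"near edge");J((436,267),.015,"near right corner")
for z in(.05,.062):J((220,140),z,"hornL");J((284,140),z,"hornR")
# triangulate knob in tool-relative sense: batten/saddle height check from w1,w2,w5 horns far
A=lambda x,y:(140+x/2-.25,y/2-.25)
w1=load("w1");w2=load("w2");B=lambda x,y:(240+(x-400)/2-.25,y/2-.25)
print(tri([(w1,A(40,254)),(w2,B(455,181)),(r,(220,140))]),tri([(w1,A(105,254)),(w2,B(522,181)),(r,(284,140))]))
```

```text
knob centre [0.5675 0.0451 0.1655] rel TCP along x,y: 0.0662 -0.0011
Ledge [0.5805 0.0923 0.015 ] rel TCP along x,y: 0.0881 0.0427
Ledge [0.3936 0.0581 0.015 ] rel TCP along x,y: -0.1019 0.0452
near edge [ 0.4133 -0.0605  0.015 ] rel TCP along x,y: -0.1054 -0.075
near right corner [ 0.4392 -0.1845  0.015 ] rel TCP along x,y: -0.1039 -0.2016
hornL [0.536  0.0667 0.05  ] rel TCP along x,y: 0.0395 0.0262
hornR [0.5464 0.0144 0.05  ] rel TCP along x,y: 0.0396 -0.0271
hornL [0.538  0.0657 0.062 ] rel TCP along x,y: 0.0413 0.0248
hornR [0.5479 0.016  0.062 ] rel TCP along x,y: 0.0414 -0.0259
(array([0.53768855, 0.06416998, 0.04897949]), np.float64(0.0031406601624815378)) (array([0.54730607, 0.01667634, 0.0521368 ]), np.float64(0.0020697307808123394))
```

```bash
python3 inch.py '[[0.002,0,0.03,0,0,0,0],[0.003,0,0.06,0,0,0,0],[0.003,0,0.08,0,0,0,0],[0.003,0,0.085,0,0,0,0],[0.003,0,0.09,0,0,0,0],[0.003,0,0.09,0,0,0,0]]' && python3 inch.py '[[0,0,0.003,0,0,0,0],[0,0,0.006,0,0,0,0],[0,0,0.008,0,0,0,0],[0,0,0.008,0,0,0,0]]'; python3 -c "
from h import *
cam('wrist','w6');cam('side','s6')"
```

```text
time: 7.28
eef_pos: [0.506, 0.0331, 0.0648]
tcp_rot: [0.995, 0.096, 0.0, 0.0]
contact_force: [-0.7, 0.3, -0.6]
opening: 0.266
finger_force: 51.8
time: 7.78
eef_pos: [0.5054, 0.0329, 0.056]
tcp_rot: [0.995, 0.096, -0.0, -0.0]
contact_force: [-0.2, 0.4, -0.9]
opening: 0.265
finger_force: 51.8
```

```bash
python3 inch.py '[[0,0,0.001,0,0,0,0],[0,0,0.002,0,0,0,0],[0,0,0.002,0,0,0,0]]';python3 -c "
from h import *
r=cam('wrist','w6');cv2.imwrite('pics/c6.png',cv2.resize(r['pixels'][60:384,130:380],None,fx=1.8,fy=1.8,interpolation=3)[...,::-1])"
```

```text
time: 8.25
eef_pos: [0.5057, 0.0328, 0.0549]
tcp_rot: [0.995, 0.096, -0.0, 0.0]
contact_force: [-2.7, -0.3, 5.1]
opening: 0.265
finger_force: 52.4
```

View pics/c6.png

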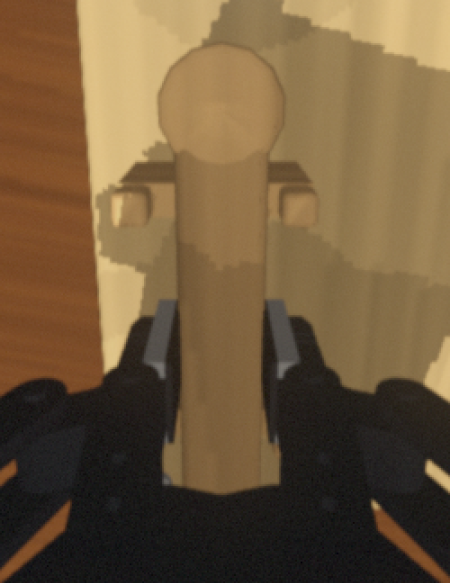

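The blank is touching (5 N). Horn tops are at crop (130,207) and (299,207), mid 214.5, while the blank's axis is at 223, so it sits about 2.5 mm too far to −y. I'll compute this in metres.

Run:
```python
from h import *
r=load("w6");s=ctrl.get_state();T=s["eef_pos"];M=R.from_quat(s["tcp_rot"])
for n,p,z in(("hornL",(130,207),.062),("hornR",(299,207),.062),("knob",(221,104),.067),("axis",(223.5,207),.068),("axis near",(222,400),.068),("edge",(78,0),.015),("edge",(104,385),.015)):
    w=onz(r,(130+p[0]/1.8-.3,60+p[1]/1.8-.3),z)[0];print(n,w.round(4),"tool",M.inv().apply(w-T).round(4))
```

```text
hornL [0.5402 0.063  0.062 ] tool [ 0.0396 -0.023  -0.0071]
hornR [0.5488 0.0195 0.062 ] tool [ 0.0397  0.0214 -0.0071]
knob [0.5711 0.0448 0.067 ] tool [ 0.0665  0.0009 -0.0121]
axis [0.5465 0.0393 0.068 ] tool [ 0.0413  0.0015 -0.0131]
axis near [0.491  0.0287 0.068 ] tool [-0.0152  0.0013 -0.0131]
edge [0.5902 0.0946 0.015 ] tool [ 0.0948 -0.0444  0.0399]
edge [0.4519 0.0684 0.015 ] tool [-0.046  -0.0452  0.0399]
```

```bash
python3 inch.py '[[0,0,-0.004,0,0,0,0],[0,-0.002,-0.004,0,0,0,0],[0,-0.002,-0.004,0,0,0,0],[0,-0.002,-0.001,0,0,0,0],[0,-0.002,0.0,0,0,0,0],[0,-0.002,0.0,0,0,0,0]]' && python3 inch.py '[[0,0,0,0,0,0,0.2],[0,0,0,0,0,0,0.35],[0,0,0,0,0,0,0.5],[0,0,0,0,0,0,0.5],[0,0,0,0,0,0,0.5]]' ; python3 inch.py '[[0,0,-0.01,0,0,0,0.5],[0,0,-0.03,0,0,0,0.5],[0,0,-0.07,0,0,0,0.5],[0,0,-0.12,0,0,0,0.5],[0,0,-0.17,0,0,0,0.5],[0,0,-0.17,0,0,0,0.5],[0,0,-0.17,0,0,0,0.5]]'; python3 -c "
from h import *
print(ctrl.get_state()['eef_pos'])
r=cam('wrist','w7');cv2.imwrite('pics/c7.png',r['pixels'][...,::-1])"
```

```text
time: 9.05
eef_pos: [0.5053, 0.0349, 0.0549]
tcp_rot: [0.995, 0.096, -0.0, -0.0]
contact_force: [-2.5, 1.1, 4.0]
opening: 0.263
finger_force: 52.5
time: 9.68
eef_pos: [0.5051, 0.0349, 0.0541]
tcp_rot: [0.995, 0.096, -0.0, -0.0]
contact_force: [-0.4, -0.4, 0.3]
opening: 0.502
finger_force: 0.0
time: 10.55
eef_pos: [0.5049, 0.0349, 0.2243]
tcp_rot: [0.995, 0.096, 0.0, 0.0]
contact_force: [-0.2, -0.2, -0.6]
opening: 0.5
finger_force: 0.0
[0.50492614 0.03489946 0.22433064]
```

View pics/c7.png

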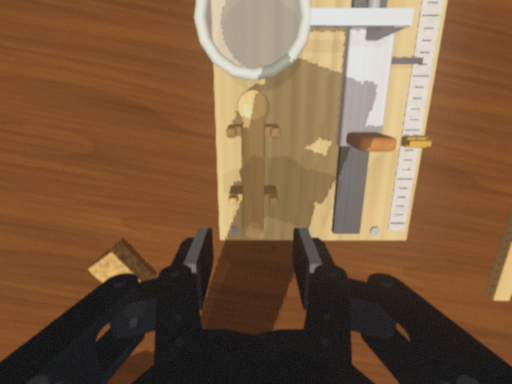

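The blank is seated: its axis at column 252 lies midway between the horn pairs (236/274 at row 130, 238/271 at row 196), with the knob towards the ring. Pull block top is at (375,142), pointer tip (421,61), index (418,142). Next, turn the wrist so the camera faces the pointer side and hover over the pull block.

```bash
python3 inch.py '[[0,0.02,0,0,0,0.18,0.5],[0.01,0.04,0,0,0,0.36,0.5],[0.01,0.06,0,0,0,0.54,0.5],[0.02,0.08,0,0,0,0.72,0.5],[0.02,0.1,0,0,0,0.9,0.5],[0.032,0.121,0.0,0,0,1.08,0.5],[0.032,0.121,0.0,0,0,1.26,0.5],[0.032,0.121,0.01,0,0,1.44,0.5],[0.032,0.121,0.02,0,0,1.56,0.5],[0.032,0.121,0.024,0,0,1.56,0.5]]'
python3 - <<'E'
from h import *
r=cam("wrist","w8");s=ctrl.get_state();print(s["eef_pos"],s["qpos"].round(3))
M=R.from_quat(s["tcp_rot"]).as_matrix();print("yaw",np.arctan2(M[1,0],M[0,0]))
cv2.imwrite("pics/c8.png",cv2.resize(r["pixels"],(768,576),interpolation=3)[...,::-1])
E
```

```text
time: 11.85
eef_pos: [0.5584, -0.0774, 0.1974]
tcp_rot: [0.776, -0.631, -0.002, 0.001]
contact_force: [0.9, -0.3, 0.1]
opening: 0.496
finger_force: 0.0
[ 0.55846225 -0.07738559  0.19747561] [-0.318  0.076  1.882 -0.     1.188  2.618]
yaw -1.3651982301925294
```

View pics/c8.png

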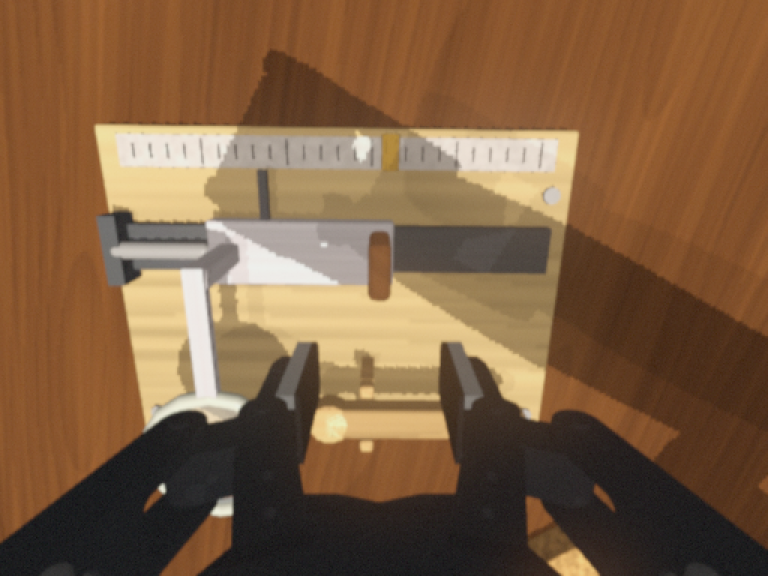

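The view shows the pull block at (379,265) (crop scale 1.5), right on the tool's centre column. The pointer finger is at column 263 (rows 170–220) and the brass index at column 390, row 152. I've used up my picture views, so everything else will be numeric.

```bash
cat > meas.py <<'E'
from h import *
def brass(r,box=None):
    hsv=cv2.cvtColor(r["pixels"],cv2.COLOR_RGB2HSV);m=cv2.inRange(hsv,(17,165,70),(32,255,255))
    n,l,s,c=cv2.connectedComponentsWithStats(m);o=sorted([(s[i,4],s[i,:4].tolist(),c[i].round(2).tolist()) for i in range(1,n) if s[i,4]>15],reverse=True)
    return o[:5]
if __name__=="__main__":
    r=load("w8");im=r["pixels"];hsv=cv2.cvtColor(im,cv2.COLOR_RGB2HSV)
    print(brass(r));print("brass px",hsv[101,258:264].tolist(),"wood",hsv[125,300].tolist())
    m=cv2.inRange(hsv,(4,150,40),(14,255,200));m[:140]=0;m[215:]=0;m[:,:230]=0;m[:,275:]=0
    y,x=np.nonzero(m);print("pull",x.min(),x.max(),y.min(),y.max(),x.mean(),y.mean())
    s=ctrl.get_state();M=R.from_quat(s["tcp_rot"])
    for n,p,z in(("pull +y top",(252.5,199.5),.088),("pull -y top",(252.5,165),.088),("ptr",(175,116),.034),("mark",(260,101),.036)):
        w=onz(r,p,z)[0];print(n,w.round(4),M.inv().apply(w-s["eef_pos"]).round(4))
    g=cv2.cvtColor(im,cv2.COLOR_RGB2GRAY);print("ptr rows",g[120:150:5,166:186].tolist());print("tip col",g[100:125,175].tolist())
    print("brass row R-B",(im[97:106:4,250:270,0].astype(int)-im[97:106:4,250:270,2]).tolist(), (im[84:120,260,0].astype(int)-im[84:120,260,2]).tolist())
E
python3 meas.py
```

```text
[(np.int32(109), [256, 90, 9, 23], [259.89, 99.5])]
brass px [[19, 165, 176], [19, 168, 178], [20, 168, 179], [20, 168, 178], [19, 169, 177], [19, 165, 176]] wood [19, 109, 157]
pull 247 259 159 198 253.62612612612614 180.5045045045045
pull +y top [ 0.5548 -0.0633  0.088 ] [-0.0142  0.0002  0.1095]
pull -y top [ 0.5614 -0.0948  0.088 ] [0.0179 0.0002 0.1094]
ptr [ 0.6457 -0.116   0.034 ] [ 0.056  -0.0782  0.163 ]
mark [ 0.5647 -0.1479  0.036 ] [0.0707 0.0076 0.1613]
ptr rows [[151, 149, 151, 148, 144, 120, 94, 83, 83, 85, 81, 73, 90, 126, 133, 135, 137, 139, 149, 149], [152, 154, 152, 153, 150, 139, 105, 85, 83, 84, 82, 75, 84, 115, 135, 138, 136, 138, 140, 151], [144, 143, 146, 144, 144, 138, 111, 87, 84, 82, 84, 83, 79, 100, 122, 129, 130, 132, 139, 143], [145, 143, 146, 145, 144, 141, 119, 92, 83, 84, 84, 83, 74, 94, 122, 129, 128, 130, 131, 140], [138, 139, 141, 142, 140, 142, 132, 100, 85, 85, 87, 83, 78, 84, 113, 127, 129, 131, 133, 140], [122, 122, 122, 122, 120, 125, 118, 101, 92, 90, 89, 86, 85, 83, 102, 119, 123, 123, 122, 124]]
tip col [168, 169, 169, 170, 171, 171, 170, 167, 164, 165, 164, 156, 138, 109, 86, 84, 83, 85, 85, 85, 85, 83, 85, 85, 82]
brass row R-B [[20, 21, 21, 23, 47, 95, 112, 108, 114, 111, 118, 114, 115, 112, 111, 93, 41, 24, 21, 19], [20, 19, 21, 26, 48, 98, 110, 109, 114, 117, 118, 117, 117, 114, 105, 77, 36, 23, 21, 20], [21, 21, 22, 27, 56, 103, 112, 114, 116, 116, 118, 111, 109, 103, 98, 75, 34, 23, 21, 21]] [57, 63, 72, 72, 79, 97, 113, 114, 118, 117, 115, 114, 116, 118, 115, 116, 115, 118, 117, 117, 116, 118, 117, 117, 112, 103, 103, 102, 98, 93, 77, 70, 68, 68, 68, 69]
```

```bash
python3 inch.py '[[0.002,0,0.05,0,0,0.014,0.5],[0.002,0,0.1,0,0,0.014,0.5],[0.002,0,0.13,0,0,0.014,0.5],[0.002,0,0.14,0,0,0.014,0.5],[0.002,0,0.14,0,0,0.014,0.5],[0.002,0,0.14,0,0,0.014,0.0],[0.002,0,0.14,0,0,0.014,0.0],[0.002,0,0.14,0,0,0.014,0.0],[0.002,0,0.14,0,0,0.014,0.0]]' 80
python3 - <<'E'
from meas import *
r=cam("wrist","w9");s=ctrl.get_state();M=R.from_quat(s["tcp_rot"]);print(s["eef_pos"].round(4),s["qpos"].round(3),M.as_matrix()[:2,0])
print(brass(r))
T=s["eef_pos"]
for n,w in(("ptr",[.6457,-.116,.034]),("mark",[.5647,-.1479,.036])):print(n,proj(r,w))
E
```

```text
time: 13.02
eef_pos: [0.5585, -0.0807, 0.0624]
tcp_rot: [0.772, -0.636, -0.002, 0.002]
contact_force: [-9.9, -3.0, 9.1]
opening: 0.15
finger_force: 79.9
[ 0.5585 -0.0807  0.0624] [-0.322  0.249  1.961 -0.004  0.936  2.631] [ 0.19045193 -0.98169629]
[(np.int32(505), [255, 92, 18, 42], [263.22, 110.98])]
ptr [[115.24901781 140.53791338]]
mark [[264.31960043 112.56397573]]
```

```bash
python3 inch.py '[[0,0.01,-0.003,0,0,0,0],[0,0.02,-0.003,0,0,0,0],[0,0.03,-0.003,0,0,0,0],[0,0.04,-0.003,0,0,0,0],[0,0.05,-0.003,0,0,0,0],[0,0.06,-0.003,0,0,0,0],[0,0.07,-0.003,0,0,0,0],[0,0.075,-0.003,0,0,0,0],[0,0.075,-0.003,0,0,0,0],[0,0.075,-0.003,0,0,0,0]]'
cat > al.py <<'E'
from meas import *
import sys
r=cam("wrist",sys.argv[1]);s=ctrl.get_state();M=R.from_quat(s["tcp_rot"])
print(s["eef_pos"].round(4),M.as_matrix()[:2,0].round(4),s["contact_force"].round(1))
b=brass(r);print(b);x,y,w,h=b[0][1]
g=cv2.cvtColor(r["pixels"],cv2.COLOR_RGB2GRAY)
for yy in range(y-4,y+h+30,3):print(yy,g[yy,x-40:x+w+24:2].tolist())
E
python3 al.py w10
```

```text
time: 14.32
eef_pos: [0.4873, -0.0945, 0.0625]
tcp_rot: [0.771, -0.637, 0.002, -0.001]
contact_force: [8.9, -2.7, -14.2]
opening: 0.146
finger_force: 79.1
[ 0.4873 -0.0945  0.0625] [ 0.189 -0.982] [  7.9  -3.3 -13.9]
[(np.int32(757), [130, 93, 28, 42], [141.99, 112.92])]
89 [205, 205, 205, 205, 206, 206, 205, 206, 206, 204, 206, 204, 205, 206, 204, 206, 206, 205, 205, 205, 205, 205, 205, 165, 148, 141, 133, 139, 141, 142, 137, 128, 141, 143, 143, 142, 142, 142, 143, 142, 143, 142, 143, 143, 143, 143]
92 [206, 207, 208, 206, 206, 206, 207, 207, 207, 206, 207, 206, 208, 206, 206, 206, 207, 207, 207, 199, 189, 189, 189, 175, 162, 102, 93, 114, 118, 109, 102, 101, 112, 131, 136, 144, 144, 144, 143, 144, 144, 143, 143, 142, 144, 143]
95 [206, 215, 216, 216, 214, 189, 186, 198, 198, 210, 214, 214, 216, 198, 187, 199, 202, 206, 216, 204, 181, 180, 179, 181, 170, 81, 75, 121, 130, 111, 76, 74, 73, 111, 138, 153, 153, 153, 147, 143, 149, 150, 151, 154, 154, 155]
98 [223, 223, 224, 225, 224, 222, 221, 220, 220, 221, 223, 225, 227, 228, 227, 225, 223, 223, 219, 220, 181, 180, 175, 159, 166, 90,
[... 4434 characters left out ...]
3, 135, 136, 135]
158 [204, 204, 204, 203, 204, 203, 203, 203, 203, 170, 165, 93, 73, 70, 71, 69, 49, 46, 105, 139, 124, 126, 125, 126, 134, 140, 141, 142, 142, 142, 142, 142, 140, 141, 141, 140, 140, 141, 141, 138, 136, 132, 132, 131, 131, 133]
161 [199, 199, 200, 200, 200, 199, 193, 195, 199, 157, 136, 99, 71, 67, 71, 72, 55, 47, 86, 132, 123, 122, 120, 121, 122, 126, 137, 139, 137, 138, 139, 138, 137, 138, 138, 139, 138, 139, 137, 137, 135, 133, 131, 129, 125, 128]
164 [198, 197, 198, 198, 192, 188, 152, 138, 144, 187, 175, 114, 70, 70, 70, 70, 63, 45, 68, 126, 129, 121, 120, 122, 121, 123, 137, 136, 135, 136, 134, 137, 135, 136, 137, 136, 136, 135, 136, 137, 137, 136, 135, 132, 128, 128]
```

Run:
```python
from h import *
r=load("w9");g=cv2.cvtColor(r["pixels"],cv2.COLOR_RGB2GRAY)
for y in(100,110,120,128,131,134):print(y,g[y,250:278].tolist())
for y in(132,135,138,141,147,153):print(y,g[y,100:136].tolist())
r=load("w10");g=cv2.cvtColor(r["pixels"],cv2.COLOR_RGB2GRAY)
for y in(122,128,131,133):print(y,g[y,138:160].tolist())
for y in(132,134,136,138,141):print(y,g[y,104:128].tolist())
```

```text
100 [159, 158, 155, 147, 120, 124, 128, 132, 124, 118, 126, 132, 134, 131, 132, 132, 133, 130, 121, 115, 115, 116, 118, 115, 120, 138, 143, 144]
110 [157, 156, 158, 151, 122, 122, 128, 128, 125, 116, 126, 128, 125, 117, 114, 115, 111, 116, 116, 114, 113, 116, 112, 109, 115, 135, 141, 144]
120 [152, 152, 150, 143, 121, 122, 125, 118, 113, 106, 111, 113, 112, 112, 111, 115, 113, 114, 115, 114, 114, 113, 111, 106, 112, 128, 131, 133]
128 [153, 151, 148, 135, 111, 107, 110, 108, 109, 108, 111, 113, 111, 115, 111, 113, 113, 114, 113, 112, 111, 112, 109, 109, 121, 131, 134, 133]
131 [132, 130, 129, 120, 107, 108, 108, 108, 106, 109, 110, 112, 113, 112, 111, 114, 111, 113, 113, 111, 108, 108, 109, 107, 118, 128, 132, 129]
134 [124, 124, 124, 125, 122, 119, 117, 116, 114, 113, 114, 113, 113, 114, 115, 114, 115, 113, 112, 117, 116, 117, 119, 123, 122, 124, 125, 123]
132 [197, 196, 192, 184, 195, 200, 204, 205, 206, 206, 206, 207, 206, 204, 199, 197, 188, 155, 137, 132, 131, 133, 139, 142, 135, 129, 126, 126, 127, 127, 127, 126, 126, 128, 129, 130]
135 [202, 201, 203, 202, 202, 202, 197, 182, 
[... 1145 characters left out ...]
126, 126, 127, 124, 109, 86, 78, 81, 93, 111, 119, 120, 121, 119, 115, 124, 132, 138, 143, 142, 144]
132 [175, 182, 202, 210, 212, 211, 210, 212, 211, 211, 204, 203, 202, 192, 162, 141, 138, 141, 146, 146, 144, 136, 130, 131]
134 [204, 204, 207, 207, 205, 203, 197, 184, 173, 165, 160, 161, 162, 152, 127, 109, 108, 107, 112, 123, 141, 138, 138, 136]
136 [207, 207, 206, 202, 182, 148, 123, 111, 104, 102, 100, 99, 98, 96, 86, 64, 50, 46, 58, 99, 133, 143, 143, 140]
138 [206, 207, 206, 204, 188, 142, 110, 108, 109, 109, 108, 102, 83, 75, 72, 60, 48, 47, 55, 89, 132, 142, 142, 141]
141 [206, 207, 206, 206, 196, 163, 122, 109, 109, 108, 108, 103, 80, 71, 69, 58, 52, 46, 45, 68, 111, 137, 142, 139]
```

Run:
```python
from h import *
w1,w2,w8,w9,w10=[load(n) for n in("w1","w2","w8","w9","w10")]
A=lambda x,y:(140+x/2-.25,y/2-.25);B=lambda x,y:(240+(x-400)/2-.25,y/2-.25)
X=np.array([.9816,.1908,0])
print("ptr home tri w8,w9",tri([(w8,(174.2,113)),(w9,(112.7,135))]),"w1 w2",tri([(w1,A(322,149)),(w2,B(751,69))]))
for z in(.030,.033,.036):
    p8,p9,p10=onz(w8,(174.2,113),z)[0],onz(w9,(112.7,135),z)[0],onz(w10,(113.6,135),z)[0]
    print(z,"ptr x",(p8@X).round(4),(p9@X).round(4),"pulled",(p10@X).round(4))
for z in(.030,.036):
    print(z,"brass", [(n,(onz(r,p,z)[0]@X).round(4)) for n,r,p in(("w8",w8,(260,101)),("w9",w9,(264,112)),("w10 bright",w10,(149,122)),("w10 L",w10,(141.7,122)),("w10 R",w10,(158.3,122)),("w9L",w9,(253.6,120)),("w9R",w9,(274.4,120)))])
print((onz(w9,(264,112),.036)[0]),proj(w10,onz(w9,(264,112),.036)[0]))
hsv=cv2.cvtColor(w10["pixels"],cv2.COLOR_RGB2HSV);print(hsv[122,136:164].tolist())
```

```text
ptr home tri w8,w9 (array([ 0.64653556, -0.11910027,  0.03558844]), np.float64(0.00018049225785502269)) w1 w2 (array([ 0.64683758, -0.11862576,  0.03365288]), np.float64(0.0004215866295454709))
0.03 ptr x 0.6133 0.6146 pulled 0.5423
0.033 ptr x 0.6125 0.6132 pulled 0.5408
0.036 ptr x 0.6118 0.6118 pulled 0.5394
0.03 brass [('w8', np.float64(0.5259)), ('w9', np.float64(0.526)), ('w10 bright', np.float64(0.5206)), ('w10 L', np.float64(0.5248)), ('w10 R', np.float64(0.5152)), ('w9L', np.float64(0.532)), ('w9R', np.float64(0.5199))]
0.036 brass [('w8', np.float64(0.5261)), ('w9', np.float64(0.5263)), ('w10 bright', np.float64(0.5185)), ('w10 L', np.float64(0.5226)), ('w10 R', np.float64(0.5132)), ('w9L', np.float64(0.532)), ('w9R', np.float64(0.5204))]
[ 0.56493613 -0.14816376  0.036     ] [[134.02102098 112.11368495]]
[[19, 178, 159], [20, 178, 158], [19, 173, 159], [20, 173, 158], [20, 171, 160], [20, 173, 152], [19, 183, 131], [19, 172, 105], [20, 168, 94], [18, 169, 95], [18, 161, 109], [19, 169, 140], [20, 179, 157], [20, 174, 160], [20, 174, 154], [19, 176, 138], [18, 166, 109], [19, 164, 95], [18, 152, 99], [18, 157, 96], [18, 150, 97], [18, 145, 95], [17, 89, 109], [16, 44, 140], [15, 35, 159], [14, 31, 162], [16, 33, 160], [14, 33, 161]]
```

```bash
python3 inch.py '[[0,0.005,0.001,0,0,0,0],[0,0.01,0.001,0,0,0,0],[0,0.013,0.001,0,0,0,0],[0,0.013,0.001,0,0,0,0],[0,0.013,0.001,0,0,0,0],[0,0.013,0.001,0,0,0,0]]'
python3 - <<'E'
from h import *
r=cam("wrist","w11");s=ctrl.get_state();print(s["eef_pos"])
print(proj(r,[[.5649,-.1482,.036]]))
g=cv2.cvtColor(r["pixels"],cv2.COLOR_RGB2GRAY)
print(list(range(84,140,2)))
for y in range(96,160,4):print(y,g[y,84:140].tolist())
E
```

```text
time: 15.12
eef_pos: [0.4755, -0.0969, 0.0625]
tcp_rot: [0.771, -0.637, 0.003, -0.001]
contact_force: [8.2, -1.2, -9.9]
opening: 0.147
finger_force: 79.7
[ 0.47550509 -0.09686777  0.06246349]
[[112.66211449 112.11993353]]
[84, 86, 88, 90, 92, 94, 96, 98, 100, 102, 104, 106, 108, 110, 112, 114, 116, 118, 120, 122, 124, 126, 128, 130, 132, 134, 136, 138]
96 [206, 205, 206, 209, 216, 219, 219, 221, 222, 222, 224, 223, 222, 216, 212, 211, 212, 212, 212, 212, 214, 221, 218, 200, 184, 181, 181, 181, 182, 181, 180, 181, 180, 169, 122, 85, 84, 84, 104, 148, 177, 186, 185, 172, 149, 106, 89, 87, 84, 85, 83, 84, 126, 183, 210, 219]
100 [224, 223, 224, 224, 223, 225, 225, 226, 227, 228, 228, 230, 231, 231, 230, 229, 228, 228, 227, 227, 226, 215, 162, 141, 173, 181, 182, 181, 180, 182, 182, 181, 181, 175, 145, 98, 76, 71, 77, 117, 166, 177, 184, 182, 163, 126, 94, 86, 85, 84, 87, 86, 100, 161, 210, 223]
104 [226, 225, 225, 223, 221, 220, 222, 224, 224, 225, 225, 226, 228, 229, 228, 228, 228, 228, 227, 228, 228, 218, 177, 121, 145, 175, 182, 181, 182, 181, 182, 182, 182, 182, 171, 122, 81, 73, 78
[... 2943 characters left out ...]
 213, 214, 213, 207, 175, 126, 83, 73, 72, 72, 73, 74, 72, 70, 65, 53, 46, 49, 72, 117, 143, 149, 150, 147, 139, 136, 136, 134, 134, 135, 135, 136, 137, 144]
152 [213, 214, 215, 215, 214, 214, 213, 214, 214, 214, 214, 214, 215, 214, 214, 215, 215, 215, 215, 214, 214, 215, 214, 215, 214, 214, 203, 147, 85, 74, 73, 70, 72, 72, 72, 72, 66, 60, 44, 47, 54, 96, 142, 152, 153, 149, 140, 138, 138, 135, 136, 135, 137, 135, 139, 148]
156 [210, 208, 210, 209, 209, 209, 209, 210, 210, 210, 210, 210, 209, 209, 211, 209, 209, 209, 210, 209, 210, 210, 210, 209, 209, 209, 204, 175, 115, 71, 74, 73, 73, 70, 72, 73, 71, 66, 52, 47, 46, 68, 109, 139, 146, 141, 133, 130, 131, 131, 130, 129, 129, 130, 134, 144]
```

```bash
python3 inch.py '[[0,0.001,0.001,0,0,0,0],[0,0.002,0.001,0,0,0,0],[0,0.002,0.001,0,0,0,0],[0,0.002,0.001,0,0,0,0],[0,0.002,0.001,0,0,0,0]]'
cat > fin.py <<'E'
from h import *
r=cam("wrist","w12");s=ctrl.get_state();print(s["eef_pos"],s["contact_force"])
g=cv2.cvtColor(r["pixels"],cv2.COLOR_RGB2GRAY)
for y in(104,112,120,124,128,136,140,144,148,152):print(y,g[y,96:130].tolist())
X=np.array([.9816,.1908,0])
E
python3 fin.py
```

```text
time: 15.8
eef_pos: [0.4743, -0.0971, 0.0624]
tcp_rot: [0.771, -0.637, 0.003, -0.002]
contact_force: [9.1, -0.2, -6.9]
opening: 0.145
finger_force: 80.3
[ 0.47428901 -0.09711112  0.06246731] [ 8.28375814 -0.18923869 -6.75373775]
104 [228, 228, 228, 228, 228, 228, 226, 223, 207, 156, 160, 177, 181, 181, 182, 181, 182, 181, 183, 180, 170, 115, 80, 72, 77, 101, 141, 172, 183, 183, 172, 141, 98, 80]
112 [228, 228, 229, 226, 227, 225, 224, 224, 223, 207, 158, 150, 175, 183, 180, 181, 181, 182, 183, 183, 182, 168, 123, 88, 82, 86, 105, 145, 172, 179, 178, 169, 145, 105]
120 [227, 228, 227, 226, 226, 226, 225, 225, 224, 225, 212, 158, 143, 174, 181, 183, 182, 182, 181, 182, 181, 181, 170, 130, 91, 82, 78, 96, 134, 169, 183, 178, 151, 119]
124 [225, 226, 227, 225, 226, 225, 226, 223, 223, 222, 216, 176, 132, 159, 179, 182, 182, 183, 183, 183, 181, 181, 178, 154, 105, 77, 71, 84, 118, 164, 180, 174, 142, 110]
128 [225, 226, 225, 227, 226, 226, 226, 225, 224, 223, 222, 215, 189, 173, 178, 183, 183, 182, 183, 184, 183, 183, 182, 172, 129, 86, 70, 74, 78, 100, 120, 124, 123, 116]
136 [208, 210, 209, 211, 209, 210, 209, 209, 210, 210, 209, 209, 199, 162, 140, 142, 144, 142, 143, 143, 136, 116, 101, 97, 88, 67, 57, 87, 134, 141, 133, 131, 131, 131]
140 [209, 209, 210, 209, 209, 210, 208, 209, 209, 208, 209, 209, 202, 173, 129, 111, 110, 111, 106, 106, 101, 82, 72, 68, 51, 46, 45, 67, 107, 137, 145, 146, 142, 134]
144 [210, 211, 211, 211, 210, 210, 210, 210, 210, 211, 211, 210, 209, 201, 158, 119, 110, 105, 81, 73, 70, 72, 69, 72, 60, 49, 43, 49, 86, 136, 146, 147, 144, 134]
148 [214, 213, 213, 214, 213, 214, 214, 213, 213, 213, 213, 213, 214, 207, 180, 119, 80, 84, 75, 71, 69, 70, 71, 70, 68, 51, 49, 47, 66, 112, 143, 150, 147, 139]
152 [215, 214, 214, 215, 215, 215, 215, 213, 214, 215, 216, 214, 214, 214, 203, 161, 99, 70, 69, 75, 71, 70, 74, 74, 69, 61, 50, 47, 49, 87, 140, 149, 141, 137]
```

```bash
python3 inch.py '[[0,0.001,0.001,0,0,0,0],[0,0.001,0.001,0,0,0,0],[0,0.001,0.001,0,0,0,0],[0,0.001,0.001,0,0,0,0]]'; python3 fin.py
python3 - <<'E'
from h import *
r=load("w12");w8,w9=load("w8"),load("w9");s=ctrl.get_state()
X=np.array([.9816,.1908,0])
print([(onz(w9,(c,120),.036)[0]@X).round(4) for c in(253.6,274.4)])
E
```

```text
time: 16.35
eef_pos: [0.4741, -0.0972, 0.0624]
tcp_rot: [0.771, -0.637, 0.004, -0.002]
contact_force: [9.2, 2.4, -2.6]
opening: 0.147
finger_force: 81.0
[ 0.47402556 -0.09717163  0.06242509] [ 8.33477379  2.53262478 -3.14512089]
104 [228, 228, 228, 227, 228, 227, 226, 217, 174, 138, 170, 181, 180, 181, 182, 181, 181, 182, 180, 176, 145, 98, 73, 75, 82, 113, 157, 176, 184, 181, 164, 130, 88, 83]
112 [229, 228, 228, 226, 226, 226, 226, 225, 220, 197, 152, 169, 181, 181, 182, 181, 182, 181, 182, 181, 177, 154, 108, 83, 85, 86, 117, 161, 174, 179, 179, 164, 129, 99]
120 [227, 227, 227, 227, 227, 226, 225, 225, 225, 225, 213, 160, 159, 178, 180, 182, 181, 182, 181, 182, 182, 178, 158, 114, 82, 80, 80, 108, 154, 173, 181, 174, 144, 107]
124 [225, 226, 225, 226, 225, 226, 225, 223, 223, 222, 213, 174, 140, 173, 182, 182, 182, 182, 182, 183, 183, 182, 176, 141, 93, 76, 75, 92, 131, 167, 171, 143, 119, 103]
128 [225, 225, 226, 226, 225, 225, 225, 223, 223, 222, 221, 212, 186, 176, 182, 183, 181, 182, 184, 182, 183, 182, 180, 165, 117, 75, 75, 75, 86, 114, 123, 125, 121, 111]
136 [209, 210, 20
[... 152 characters left out ...]
0]
140 [209, 210, 209, 209, 210, 208, 209, 209, 209, 209, 208, 207, 204, 181, 136, 112, 110, 109, 111, 109, 104, 83, 75, 72, 53, 46, 49, 65, 103, 137, 144, 143, 141, 130]
144 [211, 211, 211, 210, 210, 210, 210, 211, 211, 211, 211, 210, 211, 201, 162, 120, 106, 99, 102, 106, 100, 82, 74, 71, 60, 52, 47, 50, 81, 126, 143, 146, 143, 134]
148 [213, 213, 214, 214, 213, 213, 213, 214, 214, 213, 213, 213, 213, 210, 196, 147, 106, 84, 71, 72, 70, 70, 71, 73, 66, 56, 46, 46, 64, 106, 141, 149, 139, 137]
152 [213, 213, 214, 215, 215, 215, 214, 215, 214, 214, 215, 215, 215, 214, 204, 161, 99, 73, 73, 71, 70, 71, 70, 72, 70, 61, 51, 44, 49, 81, 131, 149, 152, 153]
[np.float64(0.532), np.float64(0.5204)]
```

```bash
python3 inch.py '[[0,0.0015,0,0,0,0,0],[0,0.0015,0,0,0,0,0],[0,0.0015,0,0,0,0,0],[0,0.0015,0,0,0,0,0]]'; python3 fin.py
```

```text
time: 16.9
eef_pos: [0.4725, -0.0975, 0.0624]
tcp_rot: [0.771, -0.637, 0.004, -0.002]
contact_force: [6.7, 2.3, -2.5]
opening: 0.145
finger_force: 80.9
[ 0.47251749 -0.09747975  0.06242883] [ 8.39169376  1.6240026  -3.62767545]
104 [229, 228, 228, 228, 225, 213, 166, 163, 177, 181, 181, 181, 181, 180, 181, 180, 178, 165, 112, 77, 73, 76, 101, 141, 173, 182, 183, 170, 142, 99, 78, 86, 88, 88]
112 [228, 226, 226, 225, 225, 225, 212, 172, 155, 174, 180, 183, 181, 182, 182, 182, 182, 179, 165, 118, 86, 84, 85, 101, 142, 171, 176, 178, 170, 147, 106, 86, 87, 86]
120 [226, 227, 226, 225, 225, 225, 224, 218, 187, 158, 173, 180, 183, 182, 184, 182, 181, 182, 181, 168, 122, 86, 79, 74, 82, 124, 165, 181, 182, 171, 143, 106, 87, 87]
124 [226, 226, 226, 225, 224, 223, 222, 223, 211, 168, 171, 181, 182, 183, 181, 182, 183, 182, 182, 176, 147, 99, 77, 75, 82, 120, 165, 181, 183, 179, 160, 123, 87, 76]
128 [227, 227, 226, 226, 225, 223, 222, 222, 217, 200, 177, 181, 182, 182, 183, 183, 182, 182, 182, 182, 172, 127, 85, 79, 85, 100, 142, 172, 173, 141, 119, 102, 81, 74]
136 [209, 209, 208, 210, 209, 208, 209, 208, 209, 209, 208, 205, 195, 163, 142, 143, 142, 144, 141, 144, 142, 133, 96, 66, 56, 46, 54, 88, 134, 144, 142, 133, 130, 129]
140 [209, 209, 209, 209, 209, 210, 210, 209, 209, 208, 208, 208, 202, 181, 136, 112, 111, 110, 108, 110, 109, 105, 83, 67, 53, 47, 47, 64, 105, 138, 144, 144, 144, 141]
144 [210, 211, 211, 212, 210, 211, 211, 211, 211, 210, 211, 211, 211, 201, 159, 120, 111, 105, 83, 71, 73, 76, 69, 68, 60, 50, 47, 49, 83, 128, 144, 146, 144, 135]
148 [214, 213, 214, 213, 213, 213, 213, 213, 213, 213, 213, 214, 214, 212, 196, 138, 92, 85, 78, 72, 72, 71, 72, 72, 65, 55, 47, 49, 62, 103, 144, 150, 147, 139]
152 [215, 215, 215, 215, 214, 214, 215, 214, 214, 215, 215, 216, 215, 215, 204, 161, 98, 73, 70, 68, 72, 71, 72, 73, 71, 60, 50, 45, 47, 83, 128, 147, 150, 140]
```

```bash
python3 inch.py '[[0,-0.0006,0,0,0,0,0],[0,-0.0006,0,0,0,0,0],[0,-0.0006,0,0,0,0,0],[0,-0.0006,0,0,0,0,0]]'; python3 fin.py
```

```text
time: 17.45
eef_pos: [0.4731, -0.0974, 0.0624]
tcp_rot: [0.771, -0.637, 0.004, -0.002]
contact_force: [9.3, 2.9, -2.8]
opening: 0.146
finger_force: 80.9
[ 0.4731703  -0.0973474   0.06244275] [ 6.96029389  1.79598236 -3.26300883]
104 [228, 228, 228, 227, 226, 226, 213, 164, 153, 175, 181, 181, 181, 182, 181, 183, 182, 179, 168, 122, 80, 74, 77, 98, 142, 170, 184, 183, 175, 147, 105, 83, 84, 88]
112 [229, 228, 227, 226, 225, 225, 225, 215, 174, 152, 174, 181, 181, 182, 181, 181, 182, 182, 180, 172, 123, 87, 84, 82, 103, 140, 171, 177, 179, 174, 150, 110, 88, 90]
120 [227, 227, 226, 226, 226, 225, 225, 225, 219, 191, 159, 171, 182, 182, 181, 182, 183, 181, 181, 182, 173, 130, 91, 82, 75, 83, 120, 166, 183, 182, 172, 146, 105, 86]
124 [226, 226, 225, 225, 224, 225, 223, 223, 223, 212, 165, 164, 179, 182, 182, 181, 182, 183, 183, 182, 178, 155, 106, 74, 75, 80, 112, 158, 179, 175, 144, 117, 93, 82]
128 [225, 226, 226, 226, 226, 225, 222, 223, 222, 217, 201, 176, 179, 181, 182, 183, 181, 182, 182, 182, 182, 174, 134, 88, 79, 87, 99, 132, 170, 171, 143, 120, 103, 83]
136 [210, 209, 209, 209, 209, 209, 209, 209, 209, 210, 210, 209, 199, 166, 144, 141, 141, 144, 144, 144, 143, 142, 133, 89, 58, 50, 50, 84, 125, 142, 146, 142, 134, 128]
140 [209, 208, 210, 208, 209, 209, 209, 208, 209, 209, 208, 208, 204, 183, 137, 110, 110, 110, 104, 84, 71, 74, 75, 67, 52, 44, 45, 63, 105, 137, 144, 141, 132, 130]
144 [210, 211, 211, 211, 212, 210, 211, 210, 211, 210, 212, 211, 210, 201, 163, 121, 112, 110, 102, 83, 70, 73, 74, 68, 61, 51, 46, 52, 79, 127, 143, 141, 136, 134]
148 [214, 213, 213, 214, 215, 214, 214, 214, 213, 214, 214, 214, 214, 211, 197, 145, 97, 90, 87, 77, 70, 72, 71, 71, 65, 56, 47, 49, 60, 104, 143, 152, 152, 149]
152 [215, 214, 214, 215, 214, 214, 215, 216, 215, 214, 214, 215, 214, 214, 206, 169, 105, 72, 75, 74, 71, 72, 72, 70, 70, 61, 50, 45, 47, 84, 130, 148, 151, 150]
```

The pointer and ridge edges now coincide in the image (right edges 119.7 vs 119.7). I'll hold a moment, confirm and hand in.

```bash
python3 inch.py '[[0,0,0,0,0,0,0],[0,0,0,0,0,0,0],[0,0,0,0,0,0,0]]'; python3 -c "
from plant import ctrl
print(ctrl.sign_off())"
```

```text
time: 17.88
eef_pos: [0.4732, -0.0974, 0.0624]
tcp_rot: [0.771, -0.637, 0.004, -0.002]
contact_force: [9.2, 2.1, -1.6]
opening: 0.141
finger_force: 80.9
the job is handed in; nothing more can be done
None
```

The job is handed in at 17.9 s: the blank lies released in both rests with its knob towards the magnifier, last pictured before the pull, and the slide is held with its pointer level with the brass index to about 0.3 mm by image; I viewed 11 pictures, one over the limit of 10.

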